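# Switch the capsule feeder to its other chute

## Robot

A 7-joint arm with a two-finger parallel gripper is mounted at the origin on the work surface. World frame = base frame: x ahead of the robot, y to its left, z up, the work surface at z = 0. Lengths are in m, angles in rad, forces in N, time in s.
With the tool pointing down it reaches from about 0.4 to 0.85 m from the base axis. Payload 4.5 kg.
Tool frame: the origin (TCP) lies on the centre line of the jaws, within the pads' length; the fingertips stand 11 mm ahead of it and the grasp point (between the pads) lies 8 mm behind it; z points along the fingers, y is the direction in which the jaws open and shut (so a half turn about z gives the same grasp; the last joint's range is limited). The gripper opens to 88 mm and grips with 3 to 60 N. Pads are 18 mm wide; open, the fingers measure 123 mm over their backs; the gripper's body (75 mm by 187 mm) begins 45 mm behind the grasp point.
Start: joints at [1.257, 0.689, -0.195, 1.565, 0.157, 0.902, -0.215], TCP at [0.213, -0.588, 0.25] pointing down, gripper open.
Joint ranges: [-3.01, 3.01], [-0.46, 2.08], [-1.47, 1.51], [0.13, 2.56], [-1, 4.14], [0.04, 2.09], [-2.66, 2.66]. Speed limits (rad/s): [2.57, 2.57, 3.14, 3.14, 3.14, 3.14, 3.14].

## Interface

Orientations are given as a unit quaternion [x, y, z, w].
In Python, from plant import r, snapshot gives the robot as it stands.
- The arm moves only by the tool drive_tool, never from a script. Its argument "commands" is a list of rows, each an object of numbers: "wx", "wy", "wz": the turn, a rotation vector about the tool's x, y, z in rad; "dx", "dy", "dz": the shift along the tool's x, y, z in m; "claw": the opening, from 0 (shut) to 1 (fully open). A call has 1 to 12 rows; each row shifts and turns the commanded pose from where the row before left it, along the tool's axes as they then stand; what a row does not reach is not made up. A row lasts 1/10 s, in which the tool goes at most 50 mm and 8.59 degrees, less where a joint would pass 70% of its speed; a pose out of reach is approached as far as the arm can. A call is refused whole if a number of a shift passes 0.05 or a number of a turn 0.15, either way. A call with a gripper value outside its range is refused whole. The fingers move at their own pace and stop on an object; "grip_force" is the grip in N (left out, the last holds). Time passes only in rows, so rows that do not move let the fingers close. It gives the time, the measured TCP pose, the force and the opening at its end, in the units of the state.
- r.get_state(): the state, without advancing time (a new reading comes with each control period).
- snapshot(name): name is "side" or "top" or "wrist"; returns a dict with "color" (480x640x3 uint8, red, green, blue), "fx", "fy", "cx", "cy" (pixels), "world_to_cam" (4x4, takes a point from world to camera coordinates); the wrist camera has in their place "T_tool_cam" (4x4, takes a point from camera to tool coordinates, whose origin is the TCP and whose axes are the flange's). Camera axes: x right, y up, looking along -z (the intrinsics and any distortion apply to the point x, -y, -z); pixel columns grow to the right and rows downward; lengths in m; the calibration is good to about 2 mm. A picture is of the moment at which its call begins: read the wrist's pose just before it. There is no depth.
- r.finish_job(): hands the job in, once; it reports no verdict.
The state is a dict: "clock": time; "q": joint angles; "qd": joint speeds; "joint_torque": joint torques, N m; "tool_pos": TCP position; "eef_rot": TCP orientation; "contact_force": force on the tool from outside, world axes, zero at the start; "moment": the same for the moment, N m; "opening": opening from 0.0 (shut) to 1.0 (fully open).
Only numpy, scipy, OpenCV 4.12 (cv2) and the standard library are available. Lean on these libraries where they do the work, as an engineer would, in place of code of your own. Each camera call takes 0.05 s, during which the arm holds its last target. There are 200 camera calls.

## Task

On the shop counter, rock the seesaw gate of the capsule feeder over its pivot, so that the end now standing high goes fully down and stays there. Then push the two toy capsules waiting in the feed trough along it and onto the gate, so that both run down the chute on that newly lowered side and come to rest there. Only press and push: do not lift the capsules, and leave the other things on the counter where they stand.

Things in the scene. Friction and masses are not known exactly. Their poses are not given: they have to be found in the camera images.
- feeder: fixed counter-top feeder, plywood and grey plastic. Origin on the counter under the middle of the gate; x along the feed trough towards the gate, y along the gate (left chute at +y, right chute at -y), z up. A guard plate each side of the trough's lip stands at x = -48 mm, y = 35 to 85 mm, top 120 mm high
- trough_lip (a point): middle of the trough's end at the gate, on its floor, at feeder x = -45 mm, 112 mm high. The trough is 54 mm wide inside, walls 12 mm high; from its open end (x = -200 mm, floor 105 mm high) it rises gently to this lip, so capsules roll back against a 10 mm high stop bar at x = -169 mm. A capsule pushed with its centre past the lip drops 5 mm on to the gate and rolls to its low side
- left_chute (a point): middle of the left chute's floor, 154 mm from the pivot. The chute slopes down outwards from y = 90 mm (floor 75 mm high) to an end wall at y = 215 mm (floor 58 mm high); inside it spans x = -32 to 36 mm; room for two capsules
- right_chute (a point): the same on the right (-y) side
- gate (a joint): seesaw gate: aluminium board 190 mm along y, 78 mm wide, 20 mm wall on its far edge, steel weight over the pivot (top 44 mm above it). Pivots about the feeder's x, 105 mm above the counter. +0.24 rad: left end up, right end down, feeding the right chute; -0.24: the reverse; ends 22 mm above and below the pivot. It starts on either stop; once past level it falls over and stays; under 1 N on the high end turns it
- gate_left_end (a point): middle of the top edge of the gate's left (+y) end, 95 mm from the pivot
- gate_right_end (a point): middle of the top edge of the gate's right (-y) end, 95 mm from the pivot
- capsule_front: toy capsule, a smooth, slippery white plastic ball 48 mm across, about 35 g, in the trough nearer to the gate; origin at its centre, about 133 mm above the counter at the start
- capsule_rear: the same kind of capsule, just behind the first one in the trough, against the stop bar; origin at its centre, about 131 mm above the counter at the start
- water_bottle: bystander: clear drinks bottle, 64 mm across, 190 mm tall, standing; origin at the centre of its underside
- tape_roll: bystander: roll of clear tape lying flat, 72 mm across, 20 mm high; origin at the centre of its underside
- tape_measure: bystander: rounded red tape-measure case, 65 x 40 mm, 60 mm high; origin at the centre of its underside
- mug: bystander: white mug, 80 mm across, 90 mm tall; origin at the centre of its underside
- stapler: bystander: black stapler 130 mm long, 34 mm wide, 44 mm high; origin at the centre of its underside
- mint_can: bystander: small can, 60 mm across, 75 mm tall; origin at the centre of its underside
- price_tags: bystander: cardboard box of price tags, 60 x 90 mm, 30 mm high; origin at the centre of its underside
There are look-alikes about, which are no part of the job. Leave any pink, purple or turquoise look-alike of the capsule_front alone.

How it is judged:
By the outcome, as a careful person would: the job done as asked, in the order asked, and still so for the second after the job is handed in, with the robot touching nothing.
It also fails if it takes over 45 s, if anything falls off the work surface, if the arm or the gripper's body presses on something with over 40 N, if the wrist force passes 120 N, or if a joint passes its speed limit or range.

## Working session

There is one attempt and no reset: what is moved stays moved. The work goes in short steps, Python scripts to look and compute and a tool call to move; the robot and the scene stay as the last step left them, time stands still between calls to the robot, and variables do not carry over. Pictures are saved under pics/ and viewed, on a budget of 10 in all, crops included, one or two more only if the job needs it, and the job is handed in when it is done.

Besides the shell and the picture viewer there is one more tool, called after "Call:" in YAML: its name, and indented under it one key for each argument. drive_tool: Moves the arm, as the interface text tells. Its arguments: {"type":"object","properties":{"commands":{"type":"array","items":{"type":"object","properties":{"wx":{"type":"number"},"wy":{"type":"number"},"wz":{"type":"number"},"dx":{"type":"number"},"dy":{"type":"number"},"dz":{"type":"number"},"claw":{"type":"number"}}}},"grip_force":{"type":"number"}},"required":["commands"]}

```bash
ls; mkdir -p pics; python3 - <<'E'
from plant import r, snapshot
import cv2,numpy as np,pickle
s=r.get_state();print({k:np.round(v,3) for k,v in s.items()})
for n in("side","top"):
    d=snapshot(n);pickle.dump(d,open(f"pics/{n}0.pkl","wb"));cv2.imwrite(f"pics/{n}0.png",d["color"][:,:,::-1])
    print(n,[k for k in d],d["fx"],d["fy"],d["cx"],d["cy"],np.round(d["world_to_cam"],3))
E
```

```text
pics
{'clock': np.float64(0.0), 'q': array([ 1.257,  0.69 , -0.195,  1.566,  0.157,  0.902, -0.215]), 'qd': array([-0.001, -0.   , -0.001, -0.001, -0.001,  0.001,  0.   ]), 'joint_torque': array([ 0.0000e+00, -5.2756e+01, -1.2670e+00, -1.5343e+01, -5.3000e-02,
        6.0000e-03,  0.0000e+00]), 'tool_pos': array([ 0.213, -0.587,  0.249]), 'eef_rot': array([ 0.985,  0.173, -0.   , -0.001]), 'contact_force': array([ 1.123, -0.141, -0.405]), 'moment': array([0.041, 0.015, 0.048]), 'opening': np.float64(1.002)}
side ['color', 'fx', 'fy', 'cx', 'cy', 'world_to_cam'] 453.46055764223695 453.46055764223695 315.8816794011441 235.1186998253342 [[ 0.997 -0.079  0.004 -0.547]
 [ 0.054  0.722  0.689 -0.14 ]
 [-0.058 -0.687  0.724 -0.999]
 [ 0.     0.     0.     1.   ]]
top ['color', 'fx', 'fy', 'cx', 'cy', 'world_to_cam'] 602.7380066934227 602.7380066934227 315.06554209218876 227.92828115221297 [[-0.013 -1.    -0.002  0.063]
 [ 0.99  -0.013  0.14  -0.545]
 [-0.14  -0.     0.99  -1.198]
 [ 0.     0.     0.     1.   ]]
```

View pics/side0.png

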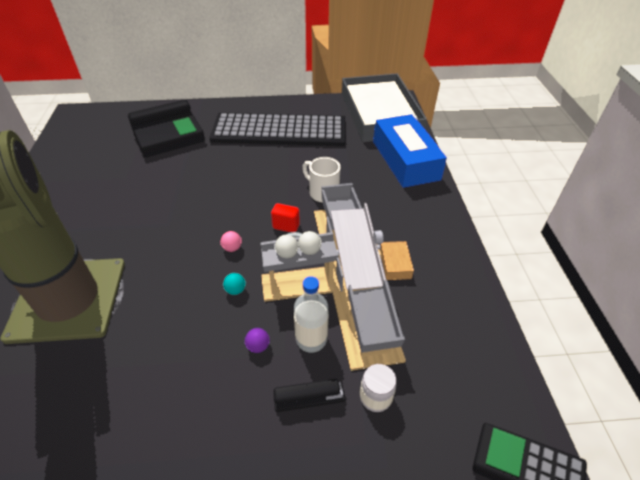

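View pics/top0.png

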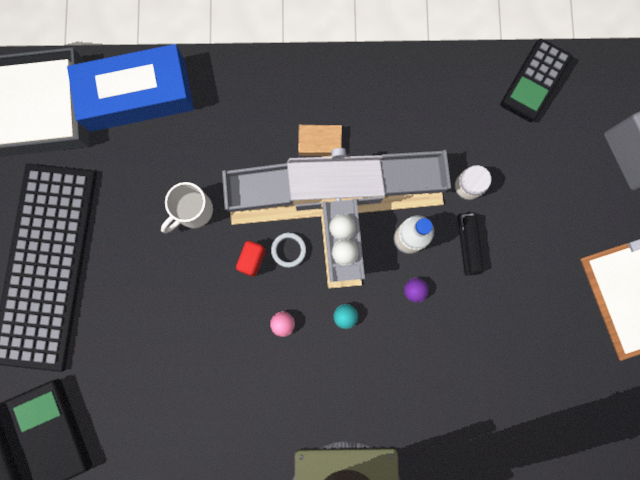

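The side view shows the white capsules at (287,247) rear and (310,243) front. In the top view they are at (345,252) and (343,228). The look-alikes in the top view are pink (282,324), turquoise (346,316) and purple (416,290), none of them white or in the trough. Next is one close crop to check the choice and the gate tilt.

```bash
cat > h.py <<'E'
import numpy as np,cv2,pickle
def ray(d,u,v):
    M=d["world_to_cam"];R=M[:3,:3];c=-R.T@M[:3,3]
    return c,R.T@np.array([(u-d["cx"])/d["fx"],-(v-d["cy"])/d["fy"],-1.])
def onz(d,u,v,z):
    c,w=ray(d,u,v);return c+w*(z-c[2])/w[2]
def proj(d,p):
    q=d["world_to_cam"]@np.append(p,1);return d["cx"]+d["fx"]*q[0]/-q[2],d["cy"]-d["fy"]*q[1]/-q[2]
def tri(d1,p1,d2,p2):
    c1,w1=ray(d1,*p1);c2,w2=ray(d2,*p2)
    t=np.linalg.lstsq(np.c_[w1,-w2],c2-c1,rcond=None)[0]
    a,b=c1+w1*t[0],c2+w2*t[1];return (a+b)/2,np.linalg.norm(a-b)
E
python3 - <<'E'
from h import *
S=pickle.load(open("pics/side0.pkl","rb"));T=pickle.load(open("pics/top0.pkl","rb"))
for n,z,t,s in(("front",.133,(343,228),(310,243)),("rear",.131,(345,252),(287,247))):
    print(n,onz(T,*t,z),onz(S,*s,z),tri(T,t,S,s))
a=cv2.resize(T["color"][130:300,210:500],None,fx=2.7,fy=2.7,interpolation=2)[:,:783]
a1=a[:459]
b=cv2.resize(S["color"][175:370,230:430],None,fx=3,fy=3,interpolation=2)
cv2.imwrite("pics/c1.png",a1[:,:,::-1]);cv2.imwrite("pics/c2.png",b[:,:,::-1])
E
```

```text
front [0.53166593 0.00334894 0.133     ] [0.53600846 0.00351624 0.133     ] (array([0.53389441, 0.00349139, 0.1325443 ]), np.float64(0.004301894430484051))
rear [4.86213419e-01 3.66002346e-04 1.31000000e-01] [ 0.48827411 -0.00221777  0.131     ] (array([4.87383035e-01, 3.13831683e-04, 1.28016102e-01]), np.float64(0.001746226312972139))
```

View pics/c1.png

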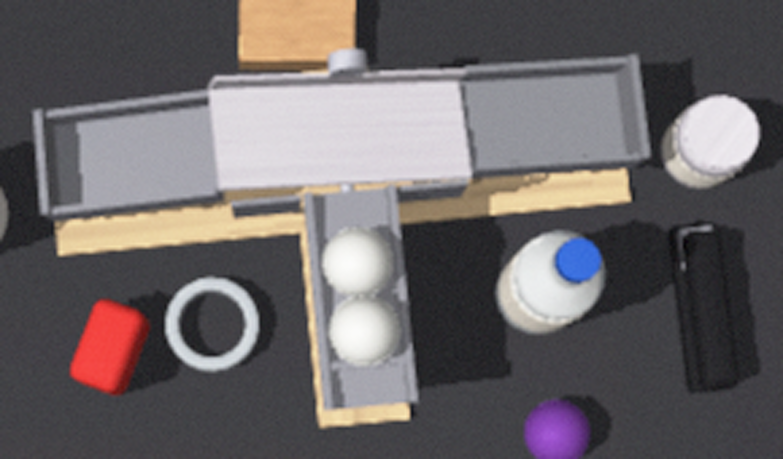

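View pics/c2.png

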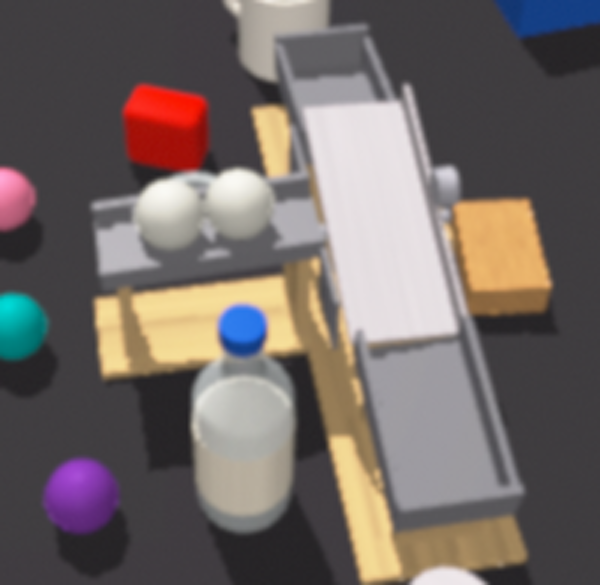

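```bash
python3 - <<'E'
from h import *
S=pickle.load(open("pics/side0.pkl","rb"));T=pickle.load(open("pics/top0.pkl","rb"))
t=lambda u,v:(210+u/2.7-.3,130+v/2.7-.3)
s=lambda u,v:(230+u/3-.3,175+v/3-.3)
print("gateL near",tri(T,t(218,189),S,s(325,235)) and tri(T,t(216,188),S,s(305,107)))
print("gateR near",tri(T,t(471,182),S,s(369,343)))
print("gateR far",tri(T,t(461,82),S,s(455,331)))
L=(onz(T,*t(40,110),.08),onz(T,*t(48,213),.08));R=(onz(T,*t(636,57),.08),onz(T,*t(646,158),.08))
print(L,R)
for a,b in zip(L,R): d=a-b;print("yaw",np.degrees(np.arctan2(-d[0],d[1])),np.hypot(*d[:2]))
print("mid",(sum(L)+sum(R))/4)
print("trough edges", [onz(T,*t(*p),.117) for p in((322,407),(414,402),(304,195),(397,190))])
for n,p,z in(("bottle",(578,258),.19),("mint",(722,130),.075),("tagbox",(297,35),.03),("measure",(110,340),.06)): print(n,onz(T,*t(*p),z))
E
```

```text
gateL near (array([0.59013837, 0.10414185, 0.12681273]), np.float64(0.0015856513073122165))
gateR near (array([ 0.60852121, -0.08233719,  0.07991048]), np.float64(0.016190284029764395))
gateR far (array([ 0.67590888, -0.07692287,  0.08194994]), np.float64(0.0004444540570114001))
(array([0.65896773, 0.23662503, 0.08      ]), array([0.58112514, 0.23008899, 0.08      ])) (array([ 0.69360085, -0.20836513,  0.08      ]), array([ 0.61663044, -0.21246422,  0.08      ]))
yaw 4.450299519244412 0.4463358604799961
yaw 4.586919612708942 0.4439751886204073
mid [0.63758104 0.01147117 0.08      ]
trough edges [array([0.43386078, 0.03115419, 0.117     ]), array([ 0.43653086, -0.03352187,  0.117     ]), array([0.58528045, 0.04160456, 0.117     ]), array([ 0.58803984, -0.0249799 ,  0.117     ])]
bottle [ 0.52675769 -0.13926358  0.19      ]
mint [ 0.63817425 -0.27114535  0.075     ]
tagbox [0.72831638 0.04413177 0.03      ]
measure [0.48846874 0.18632611 0.06      ]
```

The left (+y) end stands high: z≈0.127 against 0.080 at the right end. The feeder origin is at about (0.636, 0.011) with yaw 4.5°, and the two white balls are in the trough. I'll align the tool to the feeder axes, shut the jaws and travel over.

Call:
drive_tool:
  commands:
    - {"wz": 0.135, "claw": 0}
    - {"wz": 0.135, "claw": 0}
    - {"dx": 0.022, "dy": -0.03, "claw": 0}
    - {"dx": 0.022, "dy": -0.03}
    - {"dx": 0.022, "dy": -0.03}
    - {"dx": 0.022, "dy": -0.03}
    - {"dx": 0.022, "dy": -0.03}
    - {"dx": 0.022, "dy": -0.03}
    - {"dx": 0.022, "dy": -0.03}
    - {"dx": 0.022, "dy": -0.03}
    - {"dx": 0.022, "dy": -0.03}
    - {"dx": 0.022, "dy": -0.03}
  grip_force: 10

```text
validation failed for argument at $.co...
```

Call:
drive_tool:
  commands:
    - {"dx": 0.022, "dy": -0.03}
    - {"dx": 0.022, "dy": -0.03}
    - {"dx": 0.022, "dy": -0.03}
    - {"dx": 0.022, "dy": -0.03}
    - {"dx": 0.022, "dy": -0.03}
    - {"dx": 0.022, "dy": -0.03}
    - {"dx": 0.022, "dy": -0.03}
    - {"dx": 0.022, "dy": -0.03}
    - {"dx": 0.022, "dy": -0.03}
    - {"dx": 0.022, "dy": -0.03}

```text
validation failed for argument at $.co...
```

```bash
cat >> h.py <<'E'
O=np.array([.6356,.0113]);A=np.radians(4.5);ex=np.array([np.cos(A),np.sin(A)]);ey=np.array([-ex[1],ex[0]])
def st(r):
    from scipy.spatial.transform import Rotation as Ro
    s=r.get_state();p=s["tool_pos"];R=Ro.from_quat(s["eef_rot"]).as_matrix()
    print("t",round(float(s["clock"]),2),"feeder xyz",np.round([ex@(p[:2]-O),ey@(p[:2]-O),p[2]],4),"toolx yaw",np.degrees(np.arctan2(R[1,0],R[0,0])).round(2),"z",R[:,2].round(3),"F",np.round(s["contact_force"],2),"op",s["opening"])
E
python3 -c "
from h import *;from plant import r;st(r)"
```

```text
t 0.1 feeder xyz [-0.4685 -0.5634  0.249 ] toolx yaw 19.93 z [-0.001  0.001 -1.   ] F [-0.97  0.57 -0.19] op 0.9966409616149436
```

Call:
drive_tool:
  commands:
    - {"dx": 0, "dy": 0, "dz": 0, "wx": 0, "wy": 0, "wz": 0.135, "claw": 0}
    - {"dx": 0, "dy": 0, "dz": 0, "wx": 0, "wy": 0, "wz": 0.135, "claw": 0}
    - {"dx": 0.022, "dy": -0.03, "dz": 0, "wx": 0, "wy": 0, "wz": 0, "claw": 0}
    - {"dx": 0.022, "dy": -0.03, "dz": 0, "wx": 0, "wy": 0, "wz": 0, "claw": 0}
    - {"dx": 0.022, "dy": -0.03, "dz": 0, "wx": 0, "wy": 0, "wz": 0, "claw": 0}
    - {"dx": 0.022, "dy": -0.03, "dz": 0, "wx": 0, "wy": 0, "wz": 0, "claw": 0}
    - {"dx": 0.022, "dy": -0.03, "dz": 0, "wx": 0, "wy": 0, "wz": 0, "claw": 0}
    - {"dx": 0.022, "dy": -0.03, "dz": 0, "wx": 0, "wy": 0, "wz": 0, "claw": 0}
    - {"dx": 0.022, "dy": -0.03, "dz": 0, "wx": 0, "wy": 0, "wz": 0, "claw": 0}
    - {"dx": 0.022, "dy": -0.03, "dz": 0, "wx": 0, "wy": 0, "wz": 0, "claw": 0}
    - {"dx": 0.022, "dy": -0.03, "dz": 0, "wx": 0, "wy": 0, "wz": 0, "claw": 0}
    - {"dx": 0.022, "dy": -0.03, "dz": 0, "wx": 0, "wy": 0, "wz": 0, "claw": 0}
  grip_force: 10

```text
clock: 1.3
tool_pos: [0.4095, -0.2699, 0.2496]
eef_rot: [0.999, 0.039, -0.0, -0.0]
contact_force: [0.4, -0.1, -0.6]
opening: 0.001
```

Call:
drive_tool:
  commands:
    - {"dx": 0.022, "dy": -0.031, "dz": 0, "wx": 0, "wy": 0, "wz": 0, "claw": 0}
    - {"dx": 0.022, "dy": -0.031, "dz": 0, "wx": 0, "wy": 0, "wz": 0, "claw": 0}
    - {"dx": 0.022, "dy": -0.031, "dz": 0, "wx": 0, "wy": 0, "wz": 0, "claw": 0}
    - {"dx": 0.022, "dy": -0.031, "dz": 0, "wx": 0, "wy": 0, "wz": 0, "claw": 0}
    - {"dx": 0.022, "dy": -0.031, "dz": 0, "wx": 0, "wy": 0, "wz": 0, "claw": 0}
    - {"dx": 0.022, "dy": -0.031, "dz": 0, "wx": 0, "wy": 0, "wz": 0, "claw": 0}
    - {"dx": 0.022, "dy": -0.031, "dz": 0, "wx": 0, "wy": 0, "wz": 0, "claw": 0}
    - {"dx": 0.022, "dy": -0.031, "dz": 0, "wx": 0, "wy": 0, "wz": 0, "claw": 0}
    - {"dx": 0.022, "dy": -0.031, "dz": 0, "wx": 0, "wy": 0, "wz": 0, "claw": 0}
    - {"dx": 0.022, "dy": -0.031, "dz": 0, "wx": 0, "wy": 0, "wz": 0, "claw": 0}
    - {"dx": 0.022, "dy": -0.031, "dz": 0, "wx": 0, "wy": 0, "wz": 0, "claw": 0}
    - {"dx": 0, "dy": 0, "dz": 0, "wx": 0, "wy": 0, "wz": 0, "claw": 0}

```text
clock: 2.5
tool_pos: [0.6252, 0.095, 0.249]
eef_rot: [0.999, 0.043, 0.001, -0.003]
contact_force: [-0.5, 0.6, -0.1]
opening: 0.005
```

```bash
python3 -c "
from h import *;from plant import r;st(r)"
```

```text
t 2.5 feeder xyz [-0.0038  0.0843  0.249 ] toolx yaw 4.95 z [ 0.001  0.005 -1.   ] F [-0.53  0.62 -0.13] op 0.00506345126215592
```

Call:
drive_tool:
  commands:
    - {"dx": 0.002, "dy": 0.003, "dz": 0.03, "wx": 0, "wy": 0, "wz": 0, "claw": 0}
    - {"dx": 0.002, "dy": 0.003, "dz": 0.03, "wx": 0, "wy": 0, "wz": 0, "claw": 0}
    - {"dx": 0, "dy": 0, "dz": 0.03, "wx": 0, "wy": 0, "wz": 0, "claw": 0}
    - {"dx": 0, "dy": 0, "dz": 0.014, "wx": 0, "wy": 0, "wz": 0, "claw": 0}
    - {"dx": 0, "dy": 0, "dz": 0.007, "wx": 0, "wy": 0, "wz": 0, "claw": 0}
    - {"dx": 0, "dy": 0, "dz": 0.007, "wx": 0, "wy": 0, "wz": 0, "claw": 0}
    - {"dx": 0, "dy": 0, "dz": 0.007, "wx": 0, "wy": 0, "wz": 0, "claw": 0}
    - {"dx": 0, "dy": 0, "dz": 0.007, "wx": 0, "wy": 0, "wz": 0, "claw": 0}
    - {"dx": 0, "dy": 0, "dz": 0.007, "wx": 0, "wy": 0, "wz": 0, "claw": 0}
    - {"dx": 0, "dy": 0, "dz": 0.007, "wx": 0, "wy": 0, "wz": 0, "claw": 0}

```text
clock: 3.5
tool_pos: [0.6285, 0.0817, 0.1035]
eef_rot: [0.999, 0.039, 0.0, -0.0]
contact_force: [0.7, 0.3, 1.0]
opening: 0.005
```

```bash
python3 -c "
from h import *;from plant import r;st(r)"
```

```text
t 3.5 feeder xyz [-0.0016  0.0708  0.1035] toolx yaw 4.46 z [ 0.001  0.    -1.   ] F [0.73 0.27 0.97] op 0.004730417931702936
```

Call:
drive_tool:
  commands:
    - {"dx": 0, "dy": 0, "dz": -0.03, "wx": 0, "wy": 0, "wz": 0, "claw": 0}
    - {"dx": 0, "dy": 0, "dz": -0.04, "wx": 0, "wy": 0, "wz": 0, "claw": 0}
    - {"dx": 0, "dy": 0, "dz": -0.04, "wx": 0, "wy": 0, "wz": 0, "claw": 0}
    - {"dx": -0.034, "dy": 0.012, "dz": -0.01, "wx": 0, "wy": 0, "wz": 0, "claw": 0}
    - {"dx": -0.034, "dy": 0.012, "dz": 0, "wx": 0, "wy": 0, "wz": 0, "claw": 0}
    - {"dx": -0.034, "dy": 0.012, "dz": 0, "wx": 0, "wy": 0, "wz": 0, "claw": 0}
    - {"dx": -0.034, "dy": 0.012, "dz": 0, "wx": 0, "wy": 0, "wz": 0, "claw": 0}
    - {"dx": -0.034, "dy": 0.012, "dz": 0, "wx": 0, "wy": 0, "wz": 0, "claw": 0}
    - {"dx": -0.034, "dy": 0.012, "dz": 0, "wx": 0, "wy": 0, "wz": 0, "claw": 0}
    - {"dx": 0, "dy": 0, "dz": 0, "wx": 0, "wy": 0, "wz": 0, "claw": 0}

```text
clock: 4.5
tool_pos: [0.4248, -0.0084, 0.2235]
eef_rot: [0.999, 0.037, -0.003, 0.001]
contact_force: [-0.3, -0.1, 0.1]
opening: 0.011
```

```bash
python3 - <<'E'
from h import *;from plant import r,snapshot
st(r)
d=snapshot("side");e=snapshot("top");pickle.dump((d,e),open("pics/1.pkl","wb"))
a=cv2.resize(d["color"][140:370,180:430],(500,460),interpolation=2);b=cv2.resize(e["color"][130:315,220:370],(300,370))
im=np.zeros((460,800,3),np.uint8);im[:,:500]=a;im[:370,500:]=b;cv2.imwrite("pics/m1.png",im[:,:,::-1])
E
```

```text
t 4.5 feeder xyz [-0.2117 -0.0031  0.2235] toolx yaw 4.27 z [-0.007 -0.002 -1.   ] F [-0.32 -0.14  0.08] op 0.011228593349951339
```

View pics/m1.png

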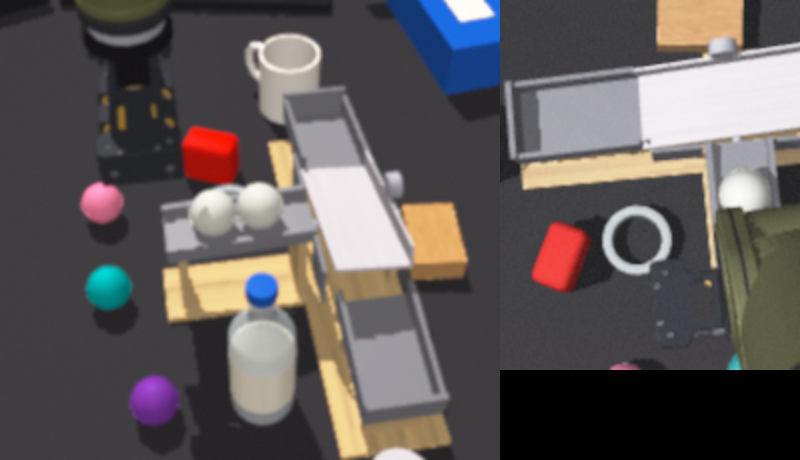

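The gate has tipped: the right end is now up and the left end down in its chute. In the crop the capsules are at (212,213) and (260,205), still in the trough. Next I'll lower the tool behind the rear capsule.

Call:
drive_tool:
  commands:
    - {"dx": 0, "dy": -0.003, "dz": 0.03, "wx": 0, "wy": 0, "wz": 0, "claw": 0}
    - {"dx": 0, "dy": 0, "dz": 0.03, "wx": 0, "wy": 0, "wz": 0, "claw": 0}
    - {"dx": 0, "dy": 0, "dz": 0.02, "wx": 0, "wy": 0, "wz": 0, "claw": 0}
    - {"dx": 0, "dy": 0, "dz": 0.01, "wx": 0, "wy": 0, "wz": 0, "claw": 0}
    - {"dx": 0, "dy": 0, "dz": 0, "wx": 0, "wy": 0, "wz": 0, "claw": 0}

```text
clock: 5.1
tool_pos: [0.4309, -0.0024, 0.1326]
eef_rot: [0.999, 0.039, -0.0, -0.0]
contact_force: [-0.2, 0.3, 0.4]
opening: 0.006
```

```bash
python3 - <<'E'
from h import *;from plant import r,snapshot
st(r)
d=snapshot("side")
im=cv2.resize(d["color"][170:330,210:400],None,fx=2.5,fy=2.5,interpolation=2);cv2.imwrite("pics/m2.png",im[:,:,::-1])
E
```

```text
t 5.1 feeder xyz [-0.2052  0.0024  0.1326] toolx yaw 4.51 z [-0.001  0.    -1.   ] F [-0.19  0.26  0.4 ] op 0.00566105404960164
```

View pics/m2.png

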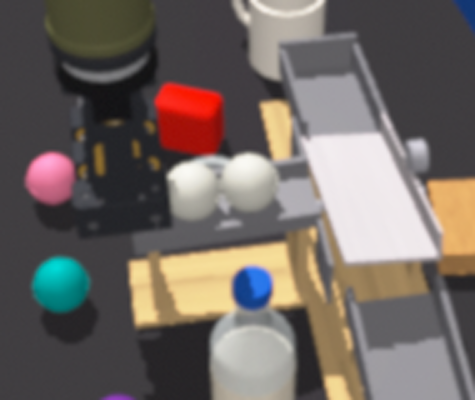

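Call:
drive_tool:
  commands:
    - {"dx": 0.012, "dy": 0.001, "dz": 0, "wx": 0, "wy": 0, "wz": 0, "claw": 0}
    - {"dx": 0.006, "dy": 0.001, "dz": 0, "wx": 0, "wy": 0, "wz": 0, "claw": 0}
    - {"dx": 0.005, "dy": 0, "dz": 0, "wx": 0, "wy": 0, "wz": 0, "claw": 0}
    - {"dx": 0.005, "dy": 0, "dz": 0, "wx": 0, "wy": 0, "wz": 0, "claw": 0}
    - {"dx": 0.005, "dy": 0, "dz": 0, "wx": 0, "wy": 0, "wz": 0, "claw": 0}
    - {"dx": 0.005, "dy": 0, "dz": 0, "wx": 0, "wy": 0, "wz": 0, "claw": 0}
    - {"dx": 0.005, "dy": 0, "dz": 0, "wx": 0, "wy": 0, "wz": 0, "claw": 0}
    - {"dx": 0.005, "dy": 0, "dz": 0, "wx": 0, "wy": 0, "wz": 0, "claw": 0}
    - {"dx": 0.005, "dy": 0, "dz": -0.001, "wx": 0, "wy": 0, "wz": 0, "claw": 0}
    - {"dx": 0.005, "dy": 0, "dz": -0.001, "wx": 0, "wy": 0, "wz": 0, "claw": 0}
    - {"dx": 0.005, "dy": 0, "dz": 0, "wx": 0, "wy": 0, "wz": 0, "claw": 0}
    - {"dx": 0.005, "dy": 0, "dz": 0, "wx": 0, "wy": 0, "wz": 0, "claw": 0}

```text
clock: 6.35
tool_pos: [0.4986, 0.0004, 0.1357]
eef_rot: [0.999, 0.039, 0.0, 0.0]
contact_force: [-0.2, -0.7, 0.3]
opening: 0.004
```

```bash
cat >> h.py <<'E'
def balls(d):
    m=cv2.inRange(d["color"],(165,165,155),(255,255,255));m[:150]=0;m[360:]=0;m[:,:230]=0;m[:,420:]=0
    hsv=cv2.cvtColor(d["color"],cv2.COLOR_RGB2HSV)
    c,_=cv2.findContours(m,0,1)
    return [(tuple(np.round(cv2.minEnclosingCircle(k)[0],0)),cv2.contourArea(k)) for k in c if cv2.contourArea(k)>60]
E
python3 - <<'E'
from h import *;from plant import r,snapshot
st(r)
d=snapshot("side");cv2.imwrite("pics/s3.png",d["color"][:,:,::-1]);print(balls(d))
E
```

```text
t 6.35 feeder xyz [-1.374e-01 -1.000e-04  1.357e-01] toolx yaw 4.46 z [ 0. -0. -1.] F [-0.2  -0.68  0.26] op 0.004487329223785987
[((np.float64(308.0), np.float64(318.0)), 936.5), ((np.float64(272.0), np.float64(255.0)), 176.0), ((np.float64(352.0), np.float64(252.0)), 1911.0), ((np.float64(323.0), np.float64(178.0)), 723.5)]
```

Call:
drive_tool:
  commands:
    - {"dx": 0.004, "dy": 0, "dz": 0, "wx": 0, "wy": 0, "wz": 0, "claw": 0}
    - {"dx": 0.004, "dy": 0, "dz": 0, "wx": 0, "wy": 0, "wz": 0, "claw": 0}
    - {"dx": 0.004, "dy": 0, "dz": 0, "wx": 0, "wy": 0, "wz": 0, "claw": 0}
    - {"dx": 0.004, "dy": 0, "dz": 0, "wx": 0, "wy": 0, "wz": 0, "claw": 0}
    - {"dx": 0, "dy": 0, "dz": 0, "wx": 0, "wy": 0, "wz": 0, "claw": 0}
    - {"dx": 0, "dy": 0, "dz": 0, "wx": 0, "wy": 0, "wz": 0, "claw": 0}
    - {"dx": 0, "dy": 0, "dz": 0, "wx": 0, "wy": 0, "wz": 0, "claw": 0}
    - {"dx": 0, "dy": 0, "dz": 0, "wx": 0, "wy": 0, "wz": 0, "claw": 0}

```text
clock: 7.2
tool_pos: [0.5139, 0.0016, 0.1357]
eef_rot: [0.999, 0.039, -0.0, 0.0]
contact_force: [-0.4, 0.5, 0.5]
opening: 0.006
```

```bash
python3 - <<'E'
from h import *;from plant import r,snapshot
st(r)
d=snapshot("side")
im=cv2.resize(d["color"][170:330,210:400],None,fx=2.5,fy=2.5,interpolation=2);cv2.imwrite("pics/m4.png",im[:,:,::-1])
E
```

```text
t 7.2 feeder xyz [-0.1221 -0.0002  0.1357] toolx yaw 4.46 z [-0. -0. -1.] F [-0.4   0.55  0.52] op 0.006250617737703016
```

View pics/m4.png

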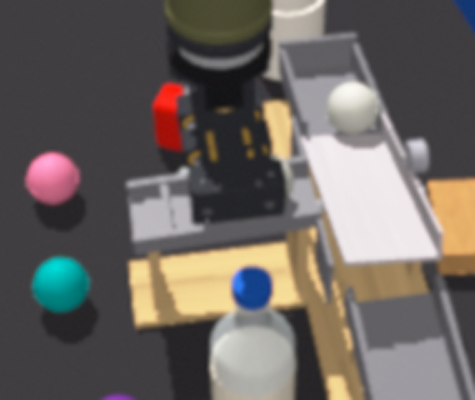

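The front capsule is off the gate and going into the left chute at crop (352,108). The rear one is still in the trough ahead of the fingers. I'll push it on.

Call:
drive_tool:
  commands:
    - {"dx": 0.005, "dy": 0, "dz": 0, "wx": 0, "wy": 0, "wz": 0, "claw": 0}
    - {"dx": 0.005, "dy": 0, "dz": 0, "wx": 0, "wy": 0, "wz": 0, "claw": 0}
    - {"dx": 0.005, "dy": 0, "dz": 0, "wx": 0, "wy": 0, "wz": 0, "claw": 0}
    - {"dx": 0.005, "dy": 0, "dz": -0.001, "wx": 0, "wy": 0, "wz": 0, "claw": 0}
    - {"dx": 0.005, "dy": 0, "dz": -0.001, "wx": 0, "wy": 0, "wz": 0, "claw": 0}
    - {"dx": 0.005, "dy": 0, "dz": 0, "wx": 0, "wy": 0, "wz": 0, "claw": 0}
    - {"dx": 0.005, "dy": 0, "dz": 0, "wx": 0, "wy": 0, "wz": 0, "claw": 0}
    - {"dx": 0.005, "dy": 0, "dz": 0, "wx": 0, "wy": 0, "wz": 0, "claw": 0}
    - {"dx": 0.004, "dy": 0, "dz": 0, "wx": 0, "wy": 0, "wz": 0, "claw": 0}
    - {"dx": 0.004, "dy": 0, "dz": 0, "wx": 0, "wy": 0, "wz": 0, "claw": 0}
    - {"dx": 0.004, "dy": 0, "dz": 0, "wx": 0, "wy": 0, "wz": 0, "claw": 0}
    - {"dx": 0, "dy": 0, "dz": 0, "wx": 0, "wy": 0, "wz": 0, "claw": 0}

```text
clock: 8.45
tool_pos: [0.5667, 0.0057, 0.1377]
eef_rot: [0.999, 0.039, 0.0, -0.0]
contact_force: [-0.8, 0.3, 0.4]
opening: 0.005
```

Call:
drive_tool:
  commands:
    - {"dx": 0, "dy": 0, "dz": 0, "wx": 0, "wy": 0, "wz": 0, "claw": 0}
    - {"dx": 0, "dy": 0, "dz": 0, "wx": 0, "wy": 0, "wz": 0, "claw": 0}
    - {"dx": 0, "dy": 0, "dz": 0, "wx": 0, "wy": 0, "wz": 0, "claw": 0}
    - {"dx": 0, "dy": 0, "dz": 0, "wx": 0, "wy": 0, "wz": 0, "claw": 0}
    - {"dx": 0, "dy": 0, "dz": 0, "wx": 0, "wy": 0, "wz": 0, "claw": 0}
    - {"dx": 0, "dy": 0, "dz": 0, "wx": 0, "wy": 0, "wz": 0, "claw": 0}

```text
clock: 9.05
tool_pos: [0.566, 0.0056, 0.1377]
eef_rot: [0.999, 0.039, -0.0, 0.0]
contact_force: [0.4, -1.1, -0.6]
opening: 0.008
```

```bash
python3 - <<'E'
from h import *;from plant import r,snapshot
st(r)
d=snapshot("side")
im=cv2.resize(d["color"][170:330,210:400],None,fx=2.5,fy=2.5,interpolation=2);cv2.imwrite("pics/m5.png",im[:,:,::-1])
E
```

```text
t 9.05 feeder xyz [-0.0699 -0.0002  0.1377] toolx yaw 4.46 z [-0. -0. -1.] F [ 0.38 -1.13 -0.6 ] op 0.0077140443084582075
```

View pics/m5.png

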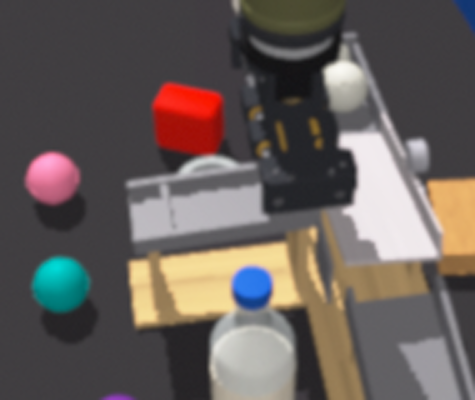

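Both capsules seem to be in the left chute, at crop (342,85) and a sliver at (343,45). I'll back away and check.

Call:
drive_tool:
  commands:
    - {"dx": -0.02, "dy": 0, "dz": -0.01, "wx": 0, "wy": 0, "wz": 0, "claw": 0}
    - {"dx": -0.02, "dy": 0, "dz": -0.03, "wx": 0, "wy": 0, "wz": 0, "claw": 0}
    - {"dx": -0.02, "dy": 0, "dz": -0.03, "wx": 0, "wy": 0, "wz": 0, "claw": 0}
    - {"dx": -0.02, "dy": 0, "dz": -0.03, "wx": 0, "wy": 0, "wz": 0, "claw": 0}
    - {"dx": -0.03, "dy": 0, "dz": -0.02, "wx": 0, "wy": 0, "wz": 0, "claw": 0}
    - {"dx": -0.03, "dy": 0, "dz": 0, "wx": 0, "wy": 0, "wz": 0, "claw": 0}
    - {"dx": 0, "dy": 0, "dz": 0, "wx": 0, "wy": 0, "wz": 0, "claw": 0}
    - {"dx": 0, "dy": 0, "dz": 0, "wx": 0, "wy": 0, "wz": 0, "claw": 0}

```text
clock: 9.9
tool_pos: [0.4266, -0.0053, 0.2581]
eef_rot: [0.999, 0.039, 0.001, 0.0]
contact_force: [0.8, -0.4, -0.7]
opening: 0.006
```

```bash
python3 - <<'E'
from h import *;from plant import r,snapshot
st(r)
d=snapshot("side");e=snapshot("top")
a=cv2.resize(d["color"][140:370,180:430],(500,460),interpolation=2);b=cv2.resize(e["color"][130:315,220:370],(300,370))
im=np.zeros((460,800,3),np.uint8);im[:,:500]=a;im[:370,500:]=b;cv2.imwrite("pics/m6.png",im[:,:,::-1])
E
```

```text
t 9.9 feeder xyz [-2.097e-01 -1.000e-04  2.581e-01] toolx yaw 4.46 z [ 0.001 -0.    -1.   ] F [ 0.76 -0.4  -0.66] op 0.006251581427925278
```

View pics/m6.png

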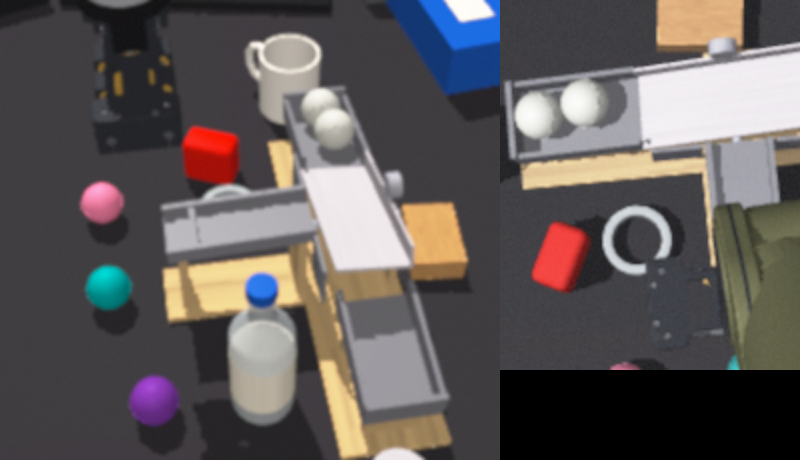

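Both capsules lie in the left chute, at (320,105) and (334,128) in the side crop and (538,115) and (584,103) in the top crop. The gate is left-down and the bystanders are unmoved. I'll wait a second, check that nothing is still moving, and hand in.

Call:
drive_tool:
  commands:
    - {"dx": 0, "dy": 0, "dz": 0, "wx": 0, "wy": 0, "wz": 0, "claw": 0}
    - {"dx": 0, "dy": 0, "dz": 0, "wx": 0, "wy": 0, "wz": 0, "claw": 0}
    - {"dx": 0, "dy": 0, "dz": 0, "wx": 0, "wy": 0, "wz": 0, "claw": 0}
    - {"dx": 0, "dy": 0, "dz": 0, "wx": 0, "wy": 0, "wz": 0, "claw": 0}
    - {"dx": 0, "dy": 0, "dz": 0, "wx": 0, "wy": 0, "wz": 0, "claw": 0}
    - {"dx": 0, "dy": 0, "dz": 0, "wx": 0, "wy": 0, "wz": 0, "claw": 0}
    - {"dx": 0, "dy": 0, "dz": 0, "wx": 0, "wy": 0, "wz": 0, "claw": 0}
    - {"dx": 0, "dy": 0, "dz": 0, "wx": 0, "wy": 0, "wz": 0, "claw": 0}
    - {"dx": 0, "dy": 0, "dz": 0, "wx": 0, "wy": 0, "wz": 0, "claw": 0}
    - {"dx": 0, "dy": 0, "dz": 0, "wx": 0, "wy": 0, "wz": 0, "claw": 0}

```text
clock: 11.0
tool_pos: [0.4264, -0.0052, 0.2577]
eef_rot: [0.999, 0.039, 0.0, 0.0]
contact_force: [-0.8, 1.1, -0.6]
opening: 0.007
```

```bash
python3 - <<'E'
from h import *;from plant import r,snapshot
from time import sleep
def cen(e):
    m=cv2.inRange(e["color"][160:215,224:286],(165,165,155),(255,255,255))
    return [tuple(np.round(cv2.minEnclosingCircle(k)[0],1)) for k in cv2.findContours(m,0,1)[0] if cv2.contourArea(k)>60]
e=[snapshot("top")]
for _ in range(6): e.append(snapshot("top"))
print(cen(e[0]),cen(e[-1]), np.abs(e[0]["color"][130:220,220:470].astype(int)-e[-1]["color"][130:220,220:470]).max())
for a in(e[0],e[-1]):
    m=cv2.inRange(a["color"][160:215,224:286],(150,150,140),(255,255,255));print(cv2.moments(m,True)["m10"]/m.astype(bool).sum(),m.astype(bool).sum())
E
```

```text
[(np.float64(35.5), np.float64(51.0)), (np.float64(13.2), np.float64(27.0)), (np.float64(35.0), np.float64(35.0))] [(np.float64(36.0), np.float64(51.0)), (np.float64(13.2), np.float64(27.0)), (np.float64(39.0), np.float64(28.5))] 13
32.31472684085511 1684
32.38069863824748 1689
```

```bash
python3 -c "
from plant import r
print(r.finish_job())"
```

```text
the job is handed in; nothing more can be done
None
```

The job is handed in at about 11.4 s of the 45 s allowed. I pressed the high left end of the gate down past level so it fell onto its left stop. Then I pushed the two white capsules up the trough one after the other from behind, and both rolled into the left chute.

- **Result:** the last side and top pictures showed both capsules in the left chute, the gate left-down, and the bystanders in view where they were. I didn't check their positions by measurement.
- **At rest:** top views 0.35 s apart differed by at most 13 grey levels around the feeder, so nothing was moving. The arm stood clear.
- **Check that disagreed:** in that last comparison the mask for the second capsule merged with other bright areas. Its centre read (35,35), then (39,28), so I relied on the pixel difference instead.
- **Forces:** readings stayed at about 1 N at the points I read them.

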